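# Fetch the pill tin from behind the pottery

## Robot

A 6-joint arm with a two-finger parallel gripper is mounted at the origin on the work surface. World frame = base frame: x ahead of the robot, y to its left, z up, the work surface at z = 0. Lengths are in m, angles in rad, forces in N, time in s.
With the tool pointing down it reaches from about 0.225 to 0.875 m from the base axis. Payload 3.4 kg.
Tool frame: the origin (TCP) lies between the finger pads; the fingertips stand 8 mm ahead of it and the grasp point (between the pads) lies 11 mm behind it; z points along the fingers, y is the line along which they close (so a half turn about z gives the same grasp; the last joint's range is limited). The gripper opens to 85 mm and grips with 20 to 120 N. Pads are 22 mm wide; open, the fingers measure 114 mm over their backs; the gripper's body (76 mm by 85 mm) begins 54 mm behind the grasp point. The pads swing forward as they close: fully open they stand 13 mm farther back than shut.
Start: joints at [-1.436, 0.276, 1.505, -0, 1.361, -0.121], TCP at [0.145, -0.556, 0.239] pointing down, gripper open.
Joint ranges: [-2.89, 2.89], [-0.75, 2.08], [0.22, 2.7], [-1.18, 4.32], [0.11, 2.71], [-2.7, 2.7]. Speed limits (rad/s): [2.57, 2.57, 3.14, 3.14, 3.14, 3.14].

## Interface

Orientations are given as a unit quaternion [w, x, y, z].
In Python, from rig import manip gives the robot as it stands.
- The arm moves only by the tool move_arm, never from a script. Its argument "deltas" is a list that holds one entry, the list of rows, each a list of 5 numbers: the shift along the tool's x, y, z normalised to -1 to 1, where 1 is 80 cm, then the turn about the tool's z normalised to -1 to 1, where 1 is 120 degrees, then the closure, from -1 (fully open) to 1 (shut). In form: [[[tx, ty, tz, twist, grip], ...]]. A call has 1 to 12 rows; each row is the pose to reach, as a shift and turn from the pose commanded when the call began, along the tool's axes at that moment; what a row does not reach only later rows make up. A row lasts 1/10 s, in which the tool goes at most 50 mm and 8.59 degrees, less where a joint would pass 70% of its speed; a pose out of reach is approached as far as the arm can. A call with a number of a shift or a turn outside -1 to 1 is refused whole. A call with a gripper value outside its range is refused whole. The fingers move at their own pace and stop on an object; "squeeze" is the grip in N (left out, the last holds). Time passes only in rows, so rows that repeat a pose let the fingers close. It gives the time, the measured TCP pose, the force, the opening and the grip force at its end, in the units of the state.
- manip.get_state(): the state, without advancing time (a new reading comes with each control period).
- manip.get_image(name): name is "scene" or "side" or "wrist"; returns the picture (384x512x3 uint8, red, green, blue); there is no depth.
- manip.camera_params(name): a dict with "fx", "fy", "cx", "cy" (pixels), "dist" ([k1, k2, p1, p2, k3] as OpenCV has them; the pictures are not rectified), "R" (3x3) and "t" (3): a world point X has camera coordinates R X + t; the wrist camera has in their place "tool_from_camera" (4x4, takes a point from camera to tool coordinates, whose origin is the TCP and whose axes are the flange's). Camera axes: x right, y down, z forward; pixel columns grow to the right and rows downward; lengths in m; the calibration is good to about 2 mm. A picture is of the moment at which its call begins: read the wrist's pose just before it. camera_params takes no time and is no camera call.
- manip.sign_off(): hands the job in; it is judged then, once.
The state is a dict: "clock": time; "qpos": joint angles; "qd": joint speeds; "effort": joint torques, N m; "position": TCP position; "ee_rot": TCP orientation; "contact_force": force on the tool from outside, world axes, zero at the start; "moment": the same for the moment, N m; "width": finger opening in m; "gripper_force": force on a finger pad.
Only numpy, scipy, OpenCV 4.12 (cv2) and the standard library are available. Lean on these libraries where they do the work, as an engineer would, in place of code of your own. Each camera call takes 0.05 s, during which the arm holds its last target. There are 200 camera calls.

## Task

Clear the clay wedding vase, the blue bud vase and the yellow pen cup from the wooden riser onto the white tray before touching the pill tin behind them. With all three waiting together on the tray, stand the tin in the middle of the wooden turntable, then put the three pieces back on the riser, each exactly where it stood at the start. Keep everything upright, set pieces down rather than dropping them, and do not disturb the green bowl or the cactus pot.

Things in the scene. Friction and masses are not known exactly. Their poses are not given: they have to be found in the camera images.
- vase: Terracotta wedding vase, black band, 165 mm tall, 0.3 kg, loose. Belly 72 mm wide, foot 54 mm. Two spouts lean apart along its x axis (rims 133 mm up, 40 mm either side). A level bridge bar joins them: 48 mm along its x, 14 mm thick along y, 145 to 165 mm up; pinch it from above across y. Origin: centre of foot, z up. Starts on one of three riser places, must return to that one; its turn is free.
- bottle: Blue glazed bud vase, 126 mm tall, 0.3 kg, loose. Belly 62 mm across (25 to 50 mm up), straight round neck 26 to 28 mm across from 78 to 118 mm up, lip 34 mm across. Take it by the neck, 100 mm up. Origin: centre of foot, z up. Starts on one of three riser places and must return to that same one.
- cup: Empty yellow plastic pen cup, round, open top, 100 mm tall, 56 mm across at the foot, 58 mm at the rim, walls 4 mm, 0.08 kg, loose. Grip it across the outside, 75 to 80 mm up. Origin: centre of foot, z up. Starts on one of three riser places and must return to that same one.
- tin: Small round aluminium pill tin with a ribbed twist cap (a red dot on top), 48 mm tall, 51 mm across the body and 54 mm across the cap (29 to 48 mm up), about 0.07 kg, loose. Origin at the centre of its foot, z up. Stands at the back of the riser, hemmed in by the three taller pieces (gaps about 15 to 25 mm) and the back lip about 13 mm behind it.
- riser: Fixed pale wooden display riser, 180 mm along its x by 250 mm along its y, top 20 mm up, with a dark turquoise lip (8 mm thick, 25 mm above the top) along its far (+x) edge. Origin: centre of underside. Dark turquoise circles 76 mm across mark the three places, at (x, y) = (-33, 0), (34, 77), (34, -77) mm in its frame; the tin stands near (44, 0).
- tray: The side area: a fixed flat white tray board, 290 mm along its x by 140 mm along its y, 8 mm thick, no rim. It lies left or right of the riser. Origin at the centre of its underside. There is room for the three pieces in a row along its x, 90 mm apart.
- turntable: Wooden spinning turntable stand: fixed dark foot, round disc 150 mm across that turns freely, top 40 mm above the work surface, dark circle 60 mm across in the middle where the tin goes. Stands on the side of the riser opposite to the tray. Origin: centre of the foot's underside, on the spin axis.
- bowl: Bystander: green glazed bowl, 104 mm across and 50 mm high, loose, beyond the riser. Origin at the centre of its underside. Leave it alone.
- pot: Bystander: terracotta flowerpot with a round green cactus, 78 mm across, 83 mm high, loose, beyond the riser. Origin at the centre of its underside. Leave it alone.

How it is judged:
By the outcome, as a careful person would: the job done as asked, in the order asked, and still so for the second after the job is handed in, with the robot touching nothing.
It also fails if it takes over 136 s, if anything falls off the work surface, if the arm or the gripper's body presses on something with over 40 N, if the wrist force passes 120 N, or if a joint passes its speed limit or range.

## Working session

There is one attempt and no reset: what is moved stays moved. The work goes in short steps, Python scripts to look and compute and a tool call to move; the robot and the scene stay as the last step left them, time stands still between calls to the robot, and variables do not carry over. Pictures are saved under pics/ and viewed, at most 14 in all, crops included, and the job is handed in when it is done.

Besides the shell and the picture viewer there is one more tool, called after "Request:" by a JSON object that holds its "name" and its "arguments", one argument or row to a line. move_arm: Moves the arm, as the interface text tells. Scaled input: -1 to 1 covers 80 cm each way for a shift and 120 degrees each way for a turn. Its arguments: {"type":"object","properties":{"deltas":{"type":"array","items":{"type":"array","items":{"type":"array","items":{"type":"number","minimum":-1,"maximum":1}}}},"squeeze":{"type":"number"}},"required":["deltas"]}

```bash
mkdir -p pics; ls; python3 - <<'E'
from rig import manip
import cv2,numpy as np
np.set_printoptions(precision=4,suppress=True)
s=manip.get_state();print(s)
for n in("scene","side","wrist"):
    im=manip.get_image(n);cv2.imwrite(f"pics/{n}0.png",im[:,:,::-1])
    print(n,manip.camera_params(n))
E
```

```text
pics
{'clock': 0.0, 'qpos': array([-1.436 ,  0.2766,  1.5062,  0.    ,  1.3607, -0.121 ]), 'qd': array([ 0.0004, -0.0009,  0.001 ,  0.0003, -0.0011,  0.0003]), 'effort': array([  0.0012, -41.6764, -24.5806,  -0.    ,   0.011 ,  -0.    ]), 'position': array([ 0.1454, -0.5558,  0.2384]), 'ee_rot': array([-0.0009,  0.9918,  0.1276,  0.    ]), 'contact_force': array([-0.396 ,  0.18  ,  0.0049]), 'moment': array([ 0.0402,  0.0081, -0.0336]), 'gripper_force': 0.0, 'width': 0.0851924063968846}
scene {'fx': 420.2224301620374, 'fy': 420.2224301620374, 'cx': 252.22958848713816, 'cy': 184.3085583746361, 'dist': array([-0.0252,  0.    ,  0.    ,  0.    ,  0.    ]), 'R': array([[-0.7971,  0.6039,  0.0042],
       [ 0.4866,  0.6463, -0.5878],
       [-0.3576, -0.4665, -0.809 ]]), 't': array([ 0.486 , -0.2618,  1.3142])}
side {'fx': 442.10383077429265, 'fy': 442.10383077429265, 'cx': 259.78720559483605, 'cy': 185.6934158537682, 'dist': array([0.0111, 0.    , 0.    , 0.    , 0.    ]), 'R': array([[-0.7383, -0.6744, -0.0142],
       [-0.5166,  0.5789, -0.6309],
       [ 0.4337, -0.4584, -0.7758]]), 't': array([0.4461, 0.3523, 0.8737])}
wrist {'fx': 326.0694273332359, 'fy': 326.0694273332359, 'cx': 254.654388038334, 'cy': 194.35756107866533, 'dist': array([-0.0897,  0.    ,  0.    ,  0.    ,  0.    ]), 'tool_from_camera': array([[-0.0005, -0.9513, -0.3084,  0.0799],
       [ 1.    , -0.0007,  0.0003,  0.0002],
       [-0.0005, -0.3084,  0.9513, -0.1352],
       [ 0.    ,  0.    ,  0.    ,  1.    ]])}
```

View pics/scene0.png

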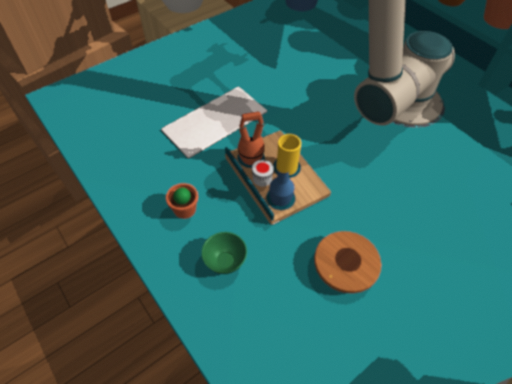

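View pics/side0.png

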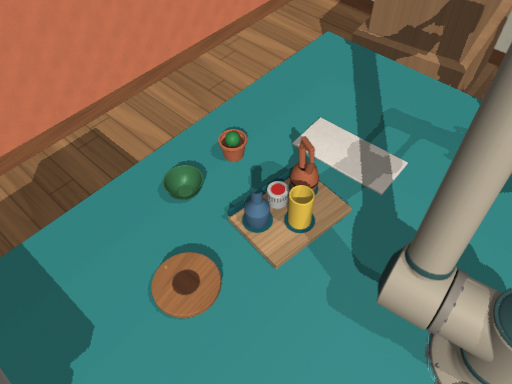

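The scene picture shows the riser near (280,175), with vase bridge (253,117), cup rim (290,141), bottle lip (285,178) and tin dot (263,168). The tray is at (214,121) and the turntable centre at (348,260). The side picture matches: tin (278,189), cup rim (302,193), bottle (257,194), turntable (186,282).

```bash
cat > h.py <<'E'
from rig import manip
import cv2,numpy as np
from scipy.spatial.transform import Rotation as Ro
np.set_printoptions(precision=4,suppress=True)
def cam(n,s=None):
    p=manip.camera_params(n)
    K=np.array([[p['fx'],0,p['cx']],[0,p['fy'],p['cy']],[0,0,1]])
    if n!='wrist': return K,p['dist'],p['R'],p['t']
    T=np.eye(4);T[:3,:3]=Ro.from_quat(np.roll(s['ee_rot'],-1)).as_matrix();T[:3,3]=s['position']
    M=np.linalg.inv(T@p['tool_from_camera']);return K,p['dist'],M[:3,:3],M[:3,3]
def px(c,uv,z):
    K,d,R,t=c
    u=cv2.undistortPoints(np.array(uv,float).reshape(-1,1,2),K,d)[:,0]
    r=np.c_[u,np.ones(len(u))]@R; o=-R.T@t
    return o+r*((np.broadcast_to(z,len(u))-o[2])/r[:,2])[:,None]
def proj(c,X):
    return cv2.projectPoints(np.atleast_2d(np.array(X,float)),cv2.Rodrigues(c[2])[0],c[3],c[0],c[1])[0][:,0]
def snap(n,name):
    s=manip.get_state();im=manip.get_image(n);cv2.imwrite(f"pics/{name}.png",im[:,:,::-1]);return cam(n,s),im,s
def delta(s,pos,yaw=None):
    """normalised shift to a world pos; yaw = world yaw of tool y axis (closing line), mod pi"""
    R=Ro.from_quat(np.roll(s['ee_rot'],-1)).as_matrix()
    d=R.T@(np.array(pos)-s['position'])/.8; tw=0
    if yaw is not None:
        cur=np.arctan2(R[1,1],R[0,1]); e=(yaw-cur+np.pi/2)%np.pi-np.pi/2
        tw=-np.degrees(e)/120   # tool z is down
    return d,tw
E
python3 - <<'E'
from h import *
A=cam('scene');B=cam('side')
z=[.185,.12,.146,.068,.04]+[.008]*4
print(px(A,[(253,117),(290,141),(285,178),(263,168),(348,260),(239,89),(266,110),(191,155),(162,130)],z))
print(px(B,[(306,145),(302,193),(257,194),(278,189),(186,282),(322,119),(407,160),(383,191),(294,145)],z))
print(px(A,[(274,220),(330,190)],.02)); print(px(B,[(278,264),(351,210),(230,218)],.02))
E
```

```text
[[ 0.5431 -0.0861  0.185 ]
 [ 0.4801 -0.0151  0.12  ]
 [ 0.5783  0.0805  0.146 ]
 [ 0.561  -0.0195  0.068 ]
 [ 0.5561  0.2878  0.04  ]
 [ 0.3951 -0.3528  0.008 ]
 [ 0.3853 -0.227   0.008 ]
 [ 0.6626 -0.2127  0.008 ]
 [ 0.6794 -0.3445  0.008 ]]
[[ 0.5377 -0.0865  0.185 ]
 [ 0.4865 -0.0151  0.12  ]
 [ 0.5463  0.0694  0.146 ]
 [ 0.5611 -0.0198  0.068 ]
 [ 0.5551  0.2881  0.04  ]
 [ 0.669  -0.3456  0.008 ]
 [ 0.3959 -0.3677  0.008 ]
 [ 0.3856 -0.2321  0.008 ]
 [ 0.6625 -0.2073  0.008 ]]
[[0.6153 0.0959 0.02  ]
 [0.4427 0.1129 0.02  ]]
[[ 0.4436  0.1144  0.02  ]
 [ 0.4082 -0.1191  0.02  ]
 [ 0.6136  0.0971  0.02  ]]
```

```bash
python3 - <<'E'
from h import *
print(delta(manip.get_state(),[.58,-.02,.365],-.12-np.pi/2))
E
```

```text
(array([ 0.695 , -0.5109, -0.1571]), np.float64(0.1794076826183411))
```

Request:
{"name": "move_arm", "arguments": {
  "deltas": [
    [[0.03,-0.02,-0.06,0.02,-1],[0.07,-0.05,-0.1,0.06,-1],[0.12,-0.09,-0.13,0.1,-1],[0.17,-0.12,-0.157,0.14,-1],[0.22,-0.16,-0.157,0.18,-1],[0.27,-0.2,-0.157,0.18,-1],[0.32,-0.235,-0.157,0.18,-1],[0.37,-0.27,-0.157,0.18,-1],[0.42,-0.31,-0.157,0.18,-1],[0.47,-0.345,-0.157,0.18,-1],[0.52,-0.38,-0.157,0.18,-1],[0.57,-0.42,-0.157,0.18,-1]]
  ]
}}

```text
clock: 1.35
position: [0.4944, -0.1248, 0.3647]
ee_rot: [0.0, 0.998, -0.061, 0.0]
contact_force: [-0.3, -0.7, -0.0]
width: 0.0854
gripper_force: 0.0
```

```bash
python3 - <<'E'
from h import *
print(delta(manip.get_state(),[.58,-.02,.365],-.12-np.pi/2))
E
```

```text
(array([ 0.0904, -0.1429, -0.0004]), np.float64(-0.0005156058321619703))
```

Request:
{"name": "move_arm", "arguments": {
  "deltas": [
    [[0.03,-0.05,0,0,-1],[0.06,-0.1,0,0,-1],[0.09,-0.143,0,0,-1],[0.09,-0.143,0,0,-1],[0.09,-0.143,0,0,-1],[0.09,-0.143,0,0,-1]]
  ]
}}

```text
clock: 1.95
position: [0.5781, -0.0224, 0.3647]
ee_rot: [0.0, 0.998, -0.061, -0.0]
contact_force: [0.5, 0.8, -0.4]
width: 0.0852
gripper_force: 0.0
```

```bash
python3 - <<'E'
from h import *
c,im,s=snap('wrist','w1');print(s['position'],s['ee_rot'],s['qd'].max())
E
```

```text
[ 0.5781 -0.0224  0.3647] [ 0.0003  0.9981 -0.0609 -0.0005] 0.003660084915759907
```

View pics/w1.png

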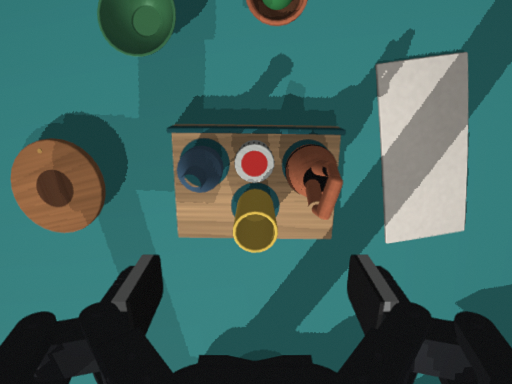

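The wrist picture shows the riser corners near (179,238) and (333,239), tin (254,162), cup rim (255,233) and bottle (202,166). The vase is at (315,172) with its bridge around (330,198). The tray spans (377..467, 52..243) and the turntable hub is at (55,188). I'll zoom in on the pieces.

```bash
python3 - <<'E'
import cv2
im=cv2.imread('pics/w1.png')[110:260,160:360]
cv2.imwrite('pics/w1c.png',cv2.resize(im,(800,600),interpolation=cv2.INTER_CUBIC))
E
```

```text
(no output)
```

View pics/w1c.png

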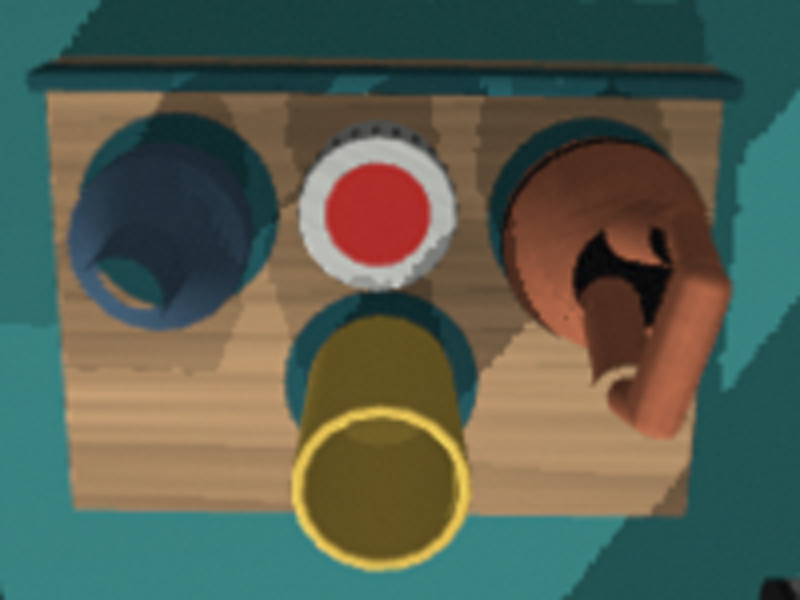

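```bash
python3 - <<'E'
from h import *
from scipy.optimize import least_squares
s=manip.get_state();c=cam('wrist',s)
f=lambda L:[(160+u/4,110+v/4) for u,v in L]
P=px(c,f([(75,510),(687,516)]),.02)
L=px(c,f([(30,85),(738,95)]),.045)
print(P,L)
def world(p,q): 
    a=p[2];return np.array([p[0]+np.cos(a)*q[0]-np.sin(a)*q[1],p[1]+np.sin(a)*q[0]+np.cos(a)*q[1]])
C=[(-.09,.125),(-.09,-.125),(.082,.125),(.082,-.125)]
r=least_squares(lambda p:np.concatenate([world(p,q)-m[:2] for q,m in zip(C,[*P,*L])]),[.52,0,-.1])
print('riser',r.x,r.fun)
for n,q in dict(A=(-.033,0),B=(.034,.077),C=(.034,-.077),T=(.044,0)).items(): print(n,world(r.x,q))
print('cup,tin',px(c,f([(380,489),(378,213)]),[.12,.068]))
print('lip',px(c,f([(125,285)]),.146))
b=px(c,f([(709,279),(657,430),(683,352)]),.185);print('bridge',b,np.degrees(np.arctan2(*(b[0]-b[1])[[1,0]])),np.linalg.norm(b[0]-b[1]))
t=px(c,[(377,65),(467,52),(465,231),(387,243)],.008);print('tray',t,t.mean(0))
print('tt',px(c,[(55,188)],.04))
E
```

```text
[[ 0.4446  0.1181  0.02  ]
 [ 0.4112 -0.129   0.02  ]] [[ 0.6175  0.0946  0.045 ]
 [ 0.5837 -0.1501  0.045 ]]
riser [ 0.5182 -0.0171 -0.1332] [ 0.001   0.0006  0.0012 -0.     -0.0014  0.0012 -0.0008 -0.0018]
A [ 0.4855 -0.0127]
B [0.5621 0.0547]
C [ 0.5417 -0.0979]
T [ 0.5618 -0.023 ]
cup,tin [[ 0.4845 -0.0117  0.12  ]
 [ 0.5621 -0.0206  0.068 ]]
lip [[0.5676 0.0508 0.146 ]]
bridge [[ 0.561  -0.1045  0.185 ]
 [ 0.5217 -0.089   0.185 ]
 [ 0.5424 -0.0969  0.185 ]] -21.437602291647103 0.042222017333991606
tray [[ 0.6718 -0.2123  0.008 ]
 [ 0.679  -0.3502  0.008 ]
 [ 0.3884 -0.3645  0.008 ]
 [ 0.385  -0.2256  0.008 ]] [ 0.5311 -0.2881  0.008 ]
tt [[0.5568 0.2872 0.04  ]]
```

```bash
python3 - <<'E'
from h import *
s=manip.get_state()
print(delta(s,[.485,-.012,.2],-.133-np.pi/2));print(delta(s,[.485,-.012,.082],-.133-np.pi/2))
E
```

```text
(array([-0.1169,  0.0008,  0.2062]), np.float64(0.005036267589413289))
(array([-0.1169,  0.0007,  0.3537]), np.float64(0.005036267589413289))
```

Request:
{"name": "move_arm", "arguments": {
  "deltas": [
    [[-0.04,0,0.02,0.005,-1],[-0.08,0,0.06,0.005,-1],[-0.117,0.001,0.11,0.005,-1],[-0.117,0.001,0.16,0.005,-1],[-0.117,0.001,0.2,0.005,-1],[-0.117,0.001,0.23,0.005,-1],[-0.117,0.001,0.26,0.005,-1],[-0.117,0.001,0.29,0.005,-1],[-0.117,0.001,0.32,0.005,-1],[-0.117,0.001,0.34,0.005,-1],[-0.117,0.001,0.354,0.005,-1],[-0.117,0.001,0.354,0.005,-1]]
  ]
}}

```text
clock: 3.2
position: [0.4845, -0.0119, 0.0808]
ee_rot: [-0.0, 0.998, -0.067, -0.001]
contact_force: [-0.3, 0.0, -0.5]
width: 0.0855
gripper_force: 0.0
```

Request:
{"name": "move_arm", "arguments": {
  "deltas": [
    [[0,0,0,0,-0.2],[0,0,0,0,0],[0,0,0,0,0.2],[0,0,0,0,0.4],[0,0,0,0,0.6],[0,0,0,0,1],[0,0,0,0,1],[0,0,0,0,1]]
  ],
  "squeeze": 20
}}

```text
clock: 4.0
position: [0.4866, -0.0116, 0.0828]
ee_rot: [0.0, 0.998, -0.066, 0.001]
contact_force: [-0.2, -1.2, 5.3]
width: 0.0564
gripper_force: 21.6
```

```bash
cat > wp.py <<'E'
import sys;from h import *
s=manip.get_state()
print(s['position'],s['width'])
for a in sys.argv[1:]:
    v=[float(k) for k in a.split(',')]
    d,t=delta(s,v[:3],v[3]-np.pi/2 if len(v)>3 else None);print(a,d.round(3),round(t,3))
E
python3 wp.py .485,-.012,.162 .41,-.012,.162 .405,-.2925,.162 .441,-.2925,.162 .441,-.2925,.072
```

```text
[ 0.4866 -0.0116  0.0828] 0.056395844132812026
.485,-.012,.162 [-0.002  0.001 -0.099] 0
.41,-.012,.162 [-0.095  0.013 -0.099] 0
.405,-.2925,.162 [-0.055  0.362 -0.099] 0
.441,-.2925,.162 [-0.01   0.356 -0.099] 0
.441,-.2925,.072 [-0.011  0.356  0.014] 0
```

Request:
{"name": "move_arm", "arguments": {
  "deltas": [
    [[0,0,-0.01,0,1],[0,0,-0.03,0,1],[-0.01,0,-0.06,0,1],[-0.03,0.002,-0.085,0,1],[-0.06,0.007,-0.1,0,1],[-0.085,0.015,-0.1,0,1],[-0.095,0.035,-0.1,0,1],[-0.094,0.07,-0.1,0,1],[-0.088,0.11,-0.1,0,1],[-0.083,0.15,-0.1,0,1],[-0.078,0.19,-0.1,0,1],[-0.073,0.23,-0.1,0,1]]
  ]
}}

```text
clock: 5.2
position: [0.4035, -0.187, 0.1621]
ee_rot: [-0.0, 0.998, -0.066, 0.0]
contact_force: [0.6, -0.4, -1.2]
width: 0.056
gripper_force: 21.6
```

```bash
python3 wp.py .441,-.2925,.162 .441,-.2925,.072
```

```text
[ 0.4035 -0.187   0.1621] 0.05603799015150318
.441,-.2925,.162 [0.064 0.125 0.   ] 0
.441,-.2925,.072 [0.064 0.125 0.113] 0
```

Request:
{"name": "move_arm", "arguments": {
  "deltas": [
    [[0.015,0.035,0,0,1],[0.035,0.07,0,0,1],[0.055,0.1,0.01,0,1],[0.063,0.12,0.03,0,1],[0.063,0.125,0.055,0,1],[0.063,0.125,0.08,0,1],[0.063,0.125,0.095,0,1],[0.063,0.125,0.104,0,1],[0.063,0.125,0.109,0,1],[0.063,0.125,0.112,0,1],[0.063,0.125,0.112,0,1],[0.063,0.125,0.112,0,1]]
  ]
}}

```text
clock: 6.4
position: [0.4409, -0.2919, 0.0727]
ee_rot: [0.0, 0.998, -0.066, 0.001]
contact_force: [1.1, -0.3, -0.3]
width: 0.0561
gripper_force: 21.6
```

Request:
{"name": "move_arm", "arguments": {
  "deltas": [
    [[0,0,0.001,0,1],[0,0,0.002,0,1],[0,0,0.003,0,1],[0,0,0.003,0,1]]
  ]
}}

```text
clock: 6.8
position: [0.4408, -0.2919, 0.0708]
ee_rot: [0.0, 0.998, -0.066, 0.0]
contact_force: [-0.3, 0.5, 6.7]
width: 0.0561
gripper_force: 22.0
```

Request:
{"name": "move_arm", "arguments": {
  "deltas": [
    [[0,0,0.002,0,0.3],[0,0,0.002,0,0],[0,0,0.002,0,-0.5],[0,0,0.002,0,-1],[0,0,0.002,0,-1],[0,0,0,0,-1],[0,0,-0.04,0,-1],[0,0,-0.09,0,-1],[0,0,-0.15,0,-1],[0,0,-0.2,0,-1],[0,0,-0.25,0,-1]]
  ]
}}

```text
clock: 7.9
position: [0.4404, -0.2915, 0.2715]
ee_rot: [0.0, 0.998, -0.066, 0.0]
contact_force: [0.5, -0.4, -0.5]
width: 0.0853
gripper_force: 0.0
```

```bash
python3 wp.py .542,-.0975,.27,-.374  .542,-.0975,.162,-.374
```

```text
[ 0.4404 -0.2915  0.2715] 0.08527027528102042
.542,-.0975,.27,-.374 [ 0.094 -0.257  0.002] 0.116
.542,-.0975,.162,-.374 [ 0.094 -0.257  0.137] 0.116
```

Request:
{"name": "move_arm", "arguments": {
  "deltas": [
    [[0.012,-0.03,0,0.03,-1],[0.027,-0.075,0,0.07,-1],[0.045,-0.125,0,0.116,-1],[0.063,-0.175,0,0.116,-1],[0.08,-0.22,0,0.116,-1],[0.09,-0.247,0,0.116,-1],[0.094,-0.257,0,0.116,-1],[0.094,-0.257,0,0.116,-1],[0.094,-0.257,0,0.116,-1]]
  ]
}}

```text
clock: 8.8
position: [0.5416, -0.0986, 0.2695]
ee_rot: [0.001, 0.982, -0.186, -0.0]
contact_force: [-0.0, -0.3, -0.1]
width: 0.0856
gripper_force: 0.0
```

```bash
python3 - <<'E'
from h import *
c,im,s=snap('wrist','w2');print(s['position'])
print(proj(c,[[.542,-.0975,.185],[.542,-.0975,.02]]))
E
```

```text
[ 0.5416 -0.0986  0.2695]
[[253.2319 205.8938]
 [253.6362 158.7641]]
```

View pics/w2.png

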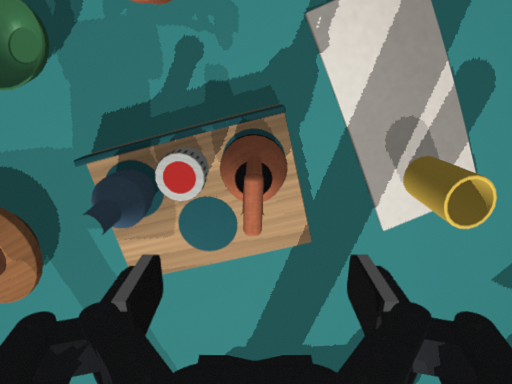

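The wrist view shows the bridge bar vertical at column 253, from rows 172 to 232, so it is centred and aligned. The cup stands upright on the tray at (430,185). I'm descending now.

Request:
{"name": "move_arm", "arguments": {
  "deltas": [
    [[0,0,0.02,0,-0.6],[0,0,0.05,0,-0.4],[0,0,0.08,0,-0.2],[0,0,0.105,0,-0.1],[0,0,0.125,0,0],[0,0,0.134,0,0],[0,0,0.134,0,0.3],[0,0,0.134,0,0.6],[0,0,0.134,0,1],[0,0,0.134,0,1],[0,0,0.134,0,1],[0,0,0.134,0,1]]
  ],
  "squeeze": 35
}}

```text
clock: 10.05
position: [0.5429, -0.098, 0.1634]
ee_rot: [0.0, 0.983, -0.186, 0.001]
contact_force: [1.3, -0.1, 3.1]
width: 0.0136
gripper_force: 39.9
```

```bash
python3 wp.py .542,-.0975,.205  .621,-.2835,.205 .621,-.2835,.15
```

```text
[ 0.5429 -0.098   0.1634] 0.013609209345836489
.542,-.0975,.205 [-0.001 -0.    -0.052] 0
.621,-.2835,.205 [ 0.176  0.18  -0.052] 0
.621,-.2835,.15 [0.176 0.18  0.017] 0
```

Request:
{"name": "move_arm", "arguments": {
  "deltas": [
    [[0,0,-0.01,0,1],[0,0,-0.03,0,1],[0,0,-0.055,0,1],[0.01,0.01,-0.07,0,1],[0.03,0.03,-0.07,0,1],[0.06,0.06,-0.07,0,1],[0.09,0.09,-0.07,0,1],[0.12,0.12,-0.07,0,1],[0.15,0.155,-0.07,0,1],[0.168,0.172,-0.07,0,1],[0.176,0.18,-0.06,0,1],[0.176,0.18,-0.04,0,1]]
  ]
}}

```text
clock: 11.25
position: [0.621, -0.2856, 0.1934]
ee_rot: [0.0, 0.982, -0.187, 0.0]
contact_force: [0.1, 0.2, -2.9]
width: 0.0135
gripper_force: 39.0
```

```bash
python3 wp.py .621,-.2835,.1514
```

```text
[ 0.621  -0.2856  0.1934] 0.013532289201140135
.621,-.2835,.1514 [-0.001 -0.002  0.053] 0
```

Request:
{"name": "move_arm", "arguments": {
  "deltas": [
    [[0,0,0.015,0,1],[0,0,0.03,0,1],[0,0,0.04,0,1],[0,0,0.046,0,1],[0,0,0.049,0,1],[0,0,0.051,0,1],[0,0,0.052,0,1],[0,0,0.053,0,1],[0,0,0.054,0,1],[0,0,0.054,0,1]]
  ]
}}

```text
clock: 12.25
position: [0.6205, -0.2833, 0.1515]
ee_rot: [0.0, 0.983, -0.186, 0.0]
contact_force: [-0.1, -0.1, -2.1]
width: 0.014
gripper_force: 39.1
```

Request:
{"name": "move_arm", "arguments": {
  "deltas": [
    [[0,0,0.001,0,1],[0,0,0.002,0,1],[0,0,0.0025,0,1],[0,0,0.0025,0,1]]
  ]
}}

```text
clock: 12.65
position: [0.6208, -0.2834, 0.1514]
ee_rot: [0.0, 0.983, -0.186, 0.001]
contact_force: [-1.8, 1.7, 6.3]
width: 0.0134
gripper_force: 40.4
```

Request:
{"name": "move_arm", "arguments": {
  "deltas": [
    [[0,0,0.0025,0,0.6],[0,0,0.0025,0,0.3],[0,0,0.0025,0,0],[0,0,0.0025,0,-0.3],[0,0,0,0,-0.4],[0,0,-0.02,0,-0.4],[0,0,-0.06,0,-0.4],[0,0,-0.11,0,-1],[0,0,-0.16,0,-1],[0,0,-0.18,0,-1]]
  ]
}}

```text
clock: 13.65
position: [0.6218, -0.284, 0.2986]
ee_rot: [0.001, 0.983, -0.186, 0.004]
contact_force: [0.3, -0.3, 0.9]
width: 0.0853
gripper_force: 0.0
```

```bash
python3 wp.py .562,.0547,.29,-.133
```

```text
[ 0.6218 -0.284   0.2986] 0.08526808331897308
.562,.0547,.29,-.133 [-0.225 -0.367  0.008] -0.115
```

Request:
{"name": "move_arm", "arguments": {
  "deltas": [
    [[-0.02,-0.03,0,-0.03,-1],[-0.05,-0.08,0,-0.08,-1],[-0.08,-0.13,0,-0.115,-1],[-0.11,-0.18,0,-0.115,-1],[-0.14,-0.23,0,-0.115,-1],[-0.17,-0.28,0,-0.115,-1],[-0.2,-0.325,0,-0.115,-1],[-0.218,-0.355,0,-0.115,-1],[-0.225,-0.366,0,-0.115,-1],[-0.225,-0.366,0,-0.115,-1],[-0.225,-0.366,0,-0.115,-1]]
  ]
}}

```text
clock: 14.75
position: [0.5605, 0.054, 0.2933]
ee_rot: [0.001, 0.998, -0.067, 0.0]
contact_force: [-0.1, 0.2, 0.3]
width: 0.0852
gripper_force: 0.0
```

```bash
python3 - <<'E'
from h import *
c,im,s=snap('wrist','w3');print(s['position'],s['ee_rot'])
a=np.linspace(0,2*np.pi,24)
o=im[:,:,::-1].copy()
for z,r,col in((.146,.017,(0,255,255)),(.02,.038,(255,255,255))):
    for u in proj(c,np.c_[.562+r*np.cos(a),.0547+r*np.sin(a),z+0*a]): cv2.circle(o,tuple(int(round(k)) for k in u),0,col,-1)
cv2.imwrite('pics/w3c.png',cv2.resize(o[80:280,130:380],(750,600),interpolation=cv2.INTER_NEAREST))
E
```

```text
[0.5605 0.054  0.2933] [ 0.0006  0.9978 -0.067   0.0003]
```

View pics/w3c.png

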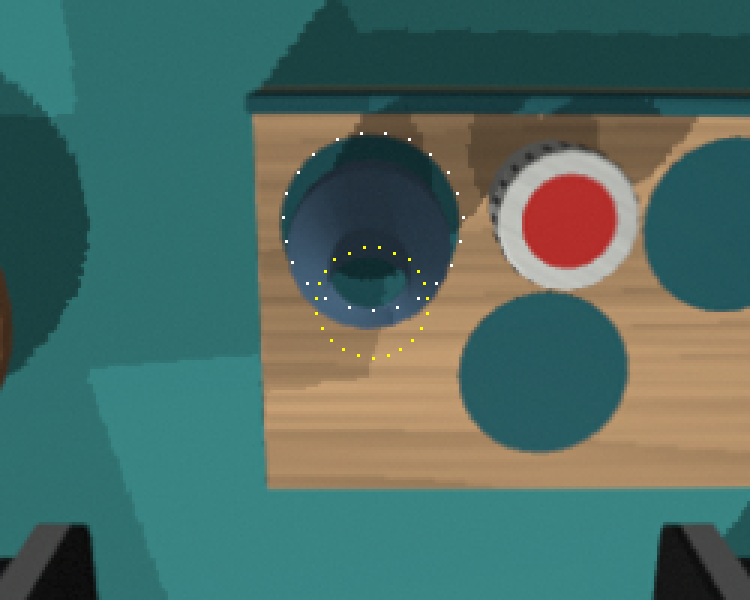

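The place circle matches to about 1 mm, but the lip prediction (373,302 in the crop) doesn't match the visible dark mouth at (367,283). I'll check the bottle in the two fixed cameras.

```bash
python3 - <<'E'
from h import *
out=[]
a=np.linspace(0,2*np.pi,24)
for n,u0,v0 in(('scene',235,130),('side',215,160)):
    im=cv2.imread(f'pics/{n}0.png');c=cam(n)
    cr=cv2.resize(im[v0:v0+100,u0:u0+66],(396,600),interpolation=cv2.INTER_CUBIC)
    for z,r in((.146,.017),(.098,.013),(.057,.031),(.02,.038)):
        for u in proj(c,np.c_[.562+r*np.cos(a),.0547+r*np.sin(a),z+0*a]): cv2.circle(cr,(int((u[0]-u0+.5)*6),int((u[1]-v0+.5)*6)),1,(0,255,255),-1)
    out.append(cr)
cv2.imwrite('pics/b.png',np.hstack(out))
E
```

```text
(no output)
```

View pics/b.png

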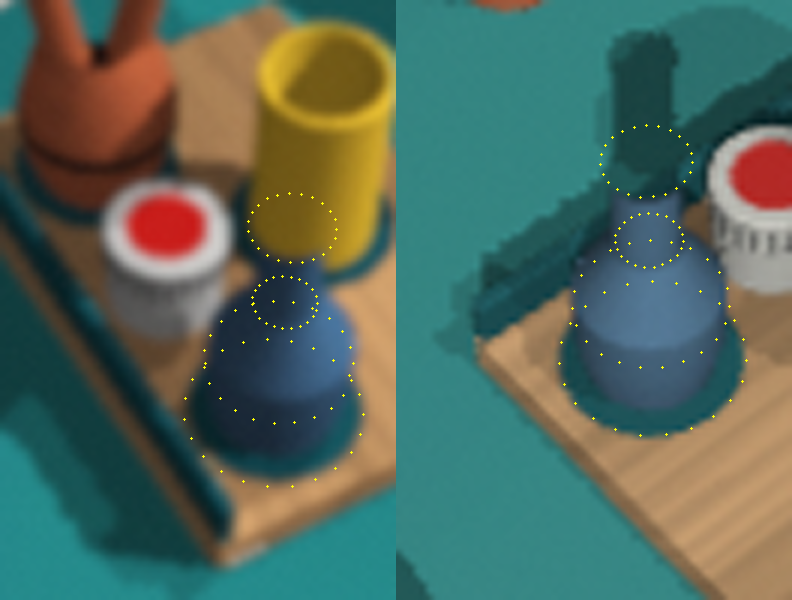

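The belly and neck sit on the place's axis in both views, at side-crop (650,215) and scene-crop (285,300). The lip just blends into the background, so the bottle stands at its place centre. I'm grasping it there.

```bash
python3 wp.py .562,.0547,.105,-.133
```

```text
[0.5605 0.0537 0.2932] 0.08538114656102073
.562,.0547,.105,-.133 [ 0.002 -0.002  0.235] -0.001
```

Request:
{"name": "move_arm", "arguments": {
  "deltas": [
    [[0.002,-0.002,0.04,0,-1],[0.002,-0.002,0.09,0,-1],[0.002,-0.002,0.13,0,-0.8],[0.002,-0.002,0.16,0,-0.6],[0.002,-0.002,0.19,0,-0.5],[0.002,-0.002,0.215,0,-0.4],[0.002,-0.002,0.23,0,-0.3],[0.002,-0.002,0.235,0,-0.2],[0.002,-0.002,0.235,0,-0.1],[0.002,-0.002,0.235,0,0]]
  ]
}}

```text
clock: 15.8
position: [0.5627, 0.0561, 0.1062]
ee_rot: [0.0, 0.998, -0.067, 0.001]
contact_force: [0.2, -0.2, 0.3]
width: 0.0428
gripper_force: 0.0
```

Request:
{"name": "move_arm", "arguments": {
  "deltas": [
    [[0,0,0,0,0.15],[0,0,0,0,0.3],[0,0,0,0,0.4],[0,0,0,0,0.5],[0,0,0,0,1],[0,0,0,0,1],[0,0,0,0,1]]
  ],
  "squeeze": 35
}}

```text
clock: 16.5
position: [0.5625, 0.0561, 0.1062]
ee_rot: [0.0, 0.998, -0.067, 0.001]
contact_force: [-1.2, -2.1, 6.2]
width: 0.0276
gripper_force: 28.2
```

```bash
python3 wp.py .562,.0547,.24  .45,-.1,.24 .531,-.288,.24 .531,-.288,.1
```

```text
[0.5625 0.0561 0.1062] 0.027574167033508266
.562,.0547,.24 [-0.     0.002 -0.167] 0
.45,-.1,.24 [-0.113  0.212 -0.167] 0
.531,-.288,.24 [ 0.019  0.432 -0.167] 0
.531,-.288,.1 [0.018 0.432 0.008] 0
```

Request:
{"name": "move_arm", "arguments": {
  "deltas": [
    [[0,0,-0.01,0,1],[0,0,-0.035,0,1],[0,0,-0.07,0,1],[0,0,-0.11,0,1],[0,0.01,-0.14,0,1],[0.001,0.03,-0.155,0,1],[0.003,0.065,-0.16,0,1],[0.005,0.11,-0.16,0,1],[0.007,0.16,-0.16,0,1],[0.01,0.21,-0.16,0,1],[0.012,0.26,-0.16,0,1],[0.014,0.3,-0.16,0,1]]
  ]
}}

```text
clock: 17.7
position: [0.5394, -0.1855, 0.2321]
ee_rot: [-0.0, 0.998, -0.068, -0.001]
contact_force: [0.4, -0.2, -2.7]
width: 0.0275
gripper_force: 30.9
```

```bash
python3 wp.py .531,-.288,.0942
```

```text
[ 0.5394 -0.1855  0.2321] 0.027548918383640965
.531,-.288,.0942 [0.007 0.128 0.172] 0
```

Request:
{"name": "move_arm", "arguments": {
  "deltas": [
    [[0.002,0.04,0,0,1],[0.005,0.08,0,0,1],[0.006,0.11,0,0,1],[0.007,0.125,0.02,0,1],[0.007,0.128,0.05,0,1],[0.007,0.128,0.085,0,1],[0.007,0.128,0.12,0,1],[0.007,0.128,0.145,0,1],[0.007,0.128,0.16,0,1],[0.007,0.128,0.167,0,1],[0.007,0.128,0.17,0,1],[0.007,0.128,0.17,0,1]]
  ]
}}

```text
clock: 18.9
position: [0.5331, -0.2855, 0.0978]
ee_rot: [0.0, 0.998, -0.067, 0.0]
contact_force: [-0.0, 0.0, -2.0]
width: 0.0276
gripper_force: 31.0
```

Request:
{"name": "move_arm", "arguments": {
  "deltas": [
    [[0,0,0.001,0,1],[0,0,0.002,0,1],[0,0,0.003,0,1],[0,0,0.003,0,1]]
  ]
}}

```text
clock: 19.3
position: [0.5329, -0.2851, 0.0952]
ee_rot: [0.0, 0.998, -0.067, 0.0]
contact_force: [-0.7, -0.7, -2.9]
width: 0.0272
gripper_force: 31.0
```

Request:
{"name": "move_arm", "arguments": {
  "deltas": [
    [[0,0,0.001,0,1],[0,0,0.002,0,1],[0,0,0.003,0,1],[0,0,0.003,0,1]]
  ]
}}

```text
clock: 19.7
position: [0.5335, -0.2857, 0.0944]
ee_rot: [0.001, 0.998, -0.067, 0.001]
contact_force: [-2.4, 0.5, 7.9]
width: 0.0274
gripper_force: 28.0
```

Request:
{"name": "move_arm", "arguments": {
  "deltas": [
    [[0,0,0.003,0,0.3],[0,0,0.003,0,0.1],[0,0,0.003,0,-0.1],[0,0,0.002,0,-0.4],[0,0,0,0,-0.6],[0,0,-0.03,0,-0.6],[0,0,-0.07,0,-0.6],[0,0,-0.12,0,-1],[0,0,-0.17,0,-1],[0,0,-0.2,0,-1]]
  ]
}}

```text
clock: 20.7
position: [0.5337, -0.2857, 0.2562]
ee_rot: [0.001, 0.998, -0.067, 0.002]
contact_force: [0.2, 0.0, -0.1]
width: 0.0853
gripper_force: 0.0
```

```bash
python3 - <<'E'
from h import *
c=cam('wrist',dict(position=np.array([.5605,.054,.2933]),ee_rot=np.array([.0006,.9978,-.067,.0003])))
print(px(c,[(319.3,153.3)],.068))
E
python3 wp.py .562,-.021,.25,-.133 .562,-.021,.039,-.133
```

```text
[[ 0.5623 -0.0197  0.068 ]]
[ 0.5337 -0.2857  0.2562] 0.08534692890345433
.562,-.021,.25,-.133 [-0.009 -0.333  0.007] -0.0
.562,-.021,.039,-.133 [-0.01  -0.333  0.271] -0.0
```

Tin is confirmed at (.562,-.020). First I'll move above it and take a picture to check that all three pieces stand on the tray.

Request:
{"name": "move_arm", "arguments": {
  "deltas": [
    [[-0.001,-0.03,0,0,-1],[-0.003,-0.08,0,0,-1],[-0.004,-0.14,0,0,-1],[-0.005,-0.19,0,0,-1],[-0.006,-0.24,0,0,-1],[-0.008,-0.29,0,0,-1],[-0.01,-0.32,0.01,0,-1],[-0.01,-0.334,0.02,0,-1],[-0.01,-0.334,0.02,0,-1],[-0.01,-0.334,0.02,0,-1]]
  ]
}}

```text
clock: 21.7
position: [0.5605, -0.0202, 0.2362]
ee_rot: [0.001, 0.998, -0.067, -0.0]
contact_force: [0.4, 0.5, -0.0]
width: 0.0852
gripper_force: 0.0
```

```bash
python3 - <<'E'
from h import *
c,im,s=snap('wrist','w4')
_,im2,_=snap('side','s4')
cv2.imwrite('pics/w4b.png',np.hstack([im[:,130:,::-1],cv2.resize(im2[100:292,250:450,::-1],(400,384))]))
E
python3 wp.py .562,-.0205,.039,-.133
```

```text
[ 0.5608 -0.0207  0.2367] 0.08564416536658784
.562,-.0205,.039,-.133 [ 0.001 -0.001  0.247] -0.001
```

View pics/w4b.png

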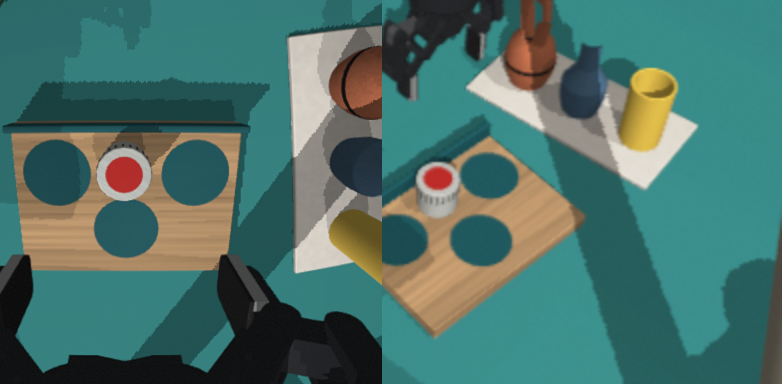

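All three stand upright on the tray (side view: vase, bottle, cup in a row), and the tin is alone at wrist (254,175). I'm taking the tin now.

Request:
{"name": "move_arm", "arguments": {
  "deltas": [
    [[0.001,0,0.04,0,-1],[0.001,0,0.09,0,-1],[0.001,0,0.14,0,-1],[0.001,0,0.18,0,-1],[0.001,0,0.21,0,-1],[0.001,0,0.23,0,-1],[0.001,0,0.242,0,-1],[0.001,0,0.247,0,-0.8],[0.001,0,0.247,0,-0.6],[0.001,0,0.247,0,-0.4],[0.001,0,0.247,0,-0.2],[0.001,0,0.247,0,0]]
  ],
  "squeeze": 22
}}

```text
clock: 23.0
position: [0.5622, -0.0196, 0.0401]
ee_rot: [0.0, 0.998, -0.067, 0.001]
contact_force: [0.1, -1.5, 3.9]
width: 0.0533
gripper_force: 23.4
```

Request:
{"name": "move_arm", "arguments": {
  "deltas": [
    [[0,0,0,0,0.3],[0,0,0,0,1],[0,0,0,0,1],[0,0,0,0,1]]
  ]
}}

```text
clock: 23.4
position: [0.5622, -0.0196, 0.04]
ee_rot: [0.0, 0.998, -0.067, 0.001]
contact_force: [-1.0, -0.6, 6.5]
width: 0.0531
gripper_force: 23.5
```

```bash
python3 wp.py .5565,.2875,.15 .5565,.2875,.06
```

```text
[ 0.5622 -0.0196  0.04  ] 0.053072139074441305
.5565,.2875,.15 [-0.058 -0.379 -0.138] 0
.5565,.2875,.06 [-0.058 -0.38  -0.025] 0
```

Request:
{"name": "move_arm", "arguments": {
  "deltas": [
    [[0,0,-0.01,0,1],[0,0,-0.03,0,1],[0,0,-0.06,0,1],[-0.003,-0.02,-0.08,0,1],[-0.008,-0.055,-0.095,0,1],[-0.016,-0.105,-0.1,0,1],[-0.024,-0.155,-0.1,0,1],[-0.032,-0.205,-0.1,0,1],[-0.04,-0.255,-0.1,0,1],[-0.047,-0.305,-0.1,0,1],[-0.053,-0.345,-0.1,0,1],[-0.057,-0.37,-0.1,0,1]]
  ]
}}

```text
clock: 24.6
position: [0.5549, 0.2829, 0.1189]
ee_rot: [-0.0, 0.998, -0.066, -0.0]
contact_force: [0.5, 0.3, -1.0]
width: 0.0535
gripper_force: 23.4
```

```bash
python3 wp.py .556,.2877,.06
```

```text
[0.5549 0.2829 0.1189] 0.05348631039905604
.556,.2877,.06 [ 0.001 -0.006  0.074] 0
```

Request:
{"name": "move_arm", "arguments": {
  "deltas": [
    [[0,-0.007,0.01,0,1],[0,-0.008,0.025,0,1],[0,-0.008,0.04,0,1],[0,-0.008,0.053,0,1],[0,-0.008,0.062,0,1],[0,-0.008,0.067,0,1],[0,-0.008,0.07,0,1],[0,-0.008,0.07,0,1]]
  ]
}}

```text
clock: 25.4
position: [0.5566, 0.2862, 0.0628]
ee_rot: [0.0, 0.998, -0.067, -0.0]
contact_force: [-0.5, -0.2, -0.3]
width: 0.0533
gripper_force: 23.4
```

```bash
python3 wp.py .556,.2877,.06
```

```text
[0.5566 0.2862 0.0628] 0.05333143672643344
.556,.2877,.06 [-0.001 -0.002  0.003] 0
```

Request:
{"name": "move_arm", "arguments": {
  "deltas": [
    [[-0.001,-0.002,0.001,0,1],[-0.001,-0.002,0.002,0,1],[-0.001,-0.002,0.003,0,1],[-0.001,-0.002,0.004,0,1],[-0.001,-0.002,0.004,0,1]]
  ]
}}

```text
clock: 25.9
position: [0.5559, 0.2883, 0.06]
ee_rot: [-0.0, 0.998, -0.067, 0.0]
contact_force: [-0.9, 0.3, 2.2]
width: 0.0532
gripper_force: 23.5
```

Request:
{"name": "move_arm", "arguments": {
  "deltas": [
    [[0,0,0,0,0.2],[0,0,0,0,-0.1],[0,0,0,0,-0.3],[0,0,0,0,-0.6],[0,0,0,0,-1],[0,0,0,0,-1],[0,0,-0.02,0,-1],[0,0,-0.05,0,-1],[0,0,-0.1,0,-1],[0,0,-0.15,0,-1],[0,0,-0.2,0,-1],[0,0,-0.25,0,-1]]
  ]
}}

```text
clock: 27.1
position: [0.5557, 0.288, 0.2612]
ee_rot: [0.0, 0.998, -0.067, 0.0]
contact_force: [-0.3, -0.7, -0.1]
width: 0.0852
gripper_force: 0.0
```

```bash
python3 - <<'E'
from h import *
c,im,s=snap('wrist','w5')
o=im[:,:,::-1].copy();a=np.linspace(0,2*np.pi,36)
for z,r in((.04,.03),(.04,.075),(.088,.024)):
    for u in proj(c,np.c_[.556+r*np.cos(a),.2877+r*np.sin(a),z+0*a]): cv2.circle(o,tuple(int(round(k)) for k in u),0,(0,255,255),-1)
cv2.imwrite('pics/w5c.png',cv2.resize(o[60:260,130:380],(750,600),interpolation=cv2.INTER_NEAREST))
E
python3 wp.py .6208,-.2834,.27,-.374
```

```text
[0.5589 0.2893 0.2691] 0.08559870017633463
.6208,-.2834,.27,-.374 [ 0.172  0.699 -0.004] 0.115
```

View pics/w5c.png

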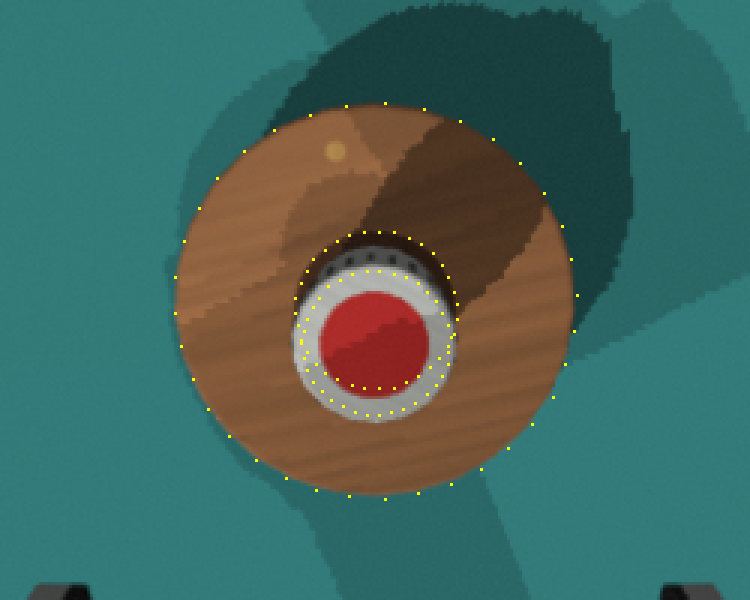

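The tin stands upright and centred on the disc, with its cap at (374,345) against a predicted (374,343). Next I return the vase.

Request:
{"name": "move_arm", "arguments": {
  "deltas": [
    [[0.008,0.03,-0.01,0.02,-1],[0.02,0.08,-0.01,0.06,-1],[0.034,0.14,-0.01,0.115,-1],[0.048,0.2,-0.01,0.115,-1],[0.063,0.26,-0.01,0.115,-1],[0.078,0.32,-0.01,0.115,-1],[0.093,0.38,-0.01,0.115,-1],[0.108,0.44,-0.01,0.115,-1],[0.123,0.5,-0.01,0.115,-1],[0.138,0.56,-0.01,0.115,-1],[0.152,0.62,-0.01,0.115,-1],[0.162,0.66,-0.01,0.115,-1]]
  ]
}}

```text
clock: 28.35
position: [0.6137, -0.2562, 0.267]
ee_rot: [0.001, 0.982, -0.187, -0.0]
contact_force: [0.4, 0.7, 1.0]
width: 0.0853
gripper_force: 0.0
```

```bash
python3 wp.py .6208,-.2834,.27,-.374 .6208,-.2834,.1514,-.374
```

```text
[ 0.6137 -0.2562  0.267 ] 0.08525200689989125
.6208,-.2834,.27,-.374 [ 0.021  0.028 -0.004] -0.001
.6208,-.2834,.1514,-.374 [0.021 0.028 0.145] -0.001
```

Request:
{"name": "move_arm", "arguments": {
  "deltas": [
    [[0.013,0.018,0,0,-0.6],[0.02,0.027,0,0,-0.4],[0.021,0.028,0.02,0,-0.3],[0.021,0.028,0.06,0,-0.2],[0.021,0.028,0.095,0,-0.1],[0.021,0.028,0.125,0,0],[0.021,0.028,0.14,0,0],[0.021,0.028,0.145,0,0.1],[0.021,0.028,0.145,0,0.2],[0.021,0.028,0.145,0,0.4]]
  ],
  "squeeze": 35
}}

```text
clock: 29.35
position: [0.6223, -0.2795, 0.1533]
ee_rot: [0.0, 0.983, -0.186, 0.001]
contact_force: [0.6, -0.9, -0.4]
width: 0.0263
gripper_force: 0.0
```

Request:
{"name": "move_arm", "arguments": {
  "deltas": [
    [[0,0,0,0,0.6],[0,0,0,0,1],[0,0,0,0,1],[0,0,0,0,1],[0,0,0,0,1]]
  ]
}}

```text
clock: 29.85
position: [0.622, -0.2801, 0.1531]
ee_rot: [0.001, 0.982, -0.186, 0.001]
contact_force: [-1.0, -1.2, 6.0]
width: 0.0137
gripper_force: 35.7
```

```bash
python3 wp.py .5429,-.098,.1634,-.374
```

```text
[ 0.622  -0.2801  0.1531] 0.013695190401891794
.5429,-.098,.1634,-.374 [-0.175 -0.176 -0.014] -0.0
```

Request:
{"name": "move_arm", "arguments": {
  "deltas": [
    [[0,0,-0.01,0,1],[0,0,-0.035,0,1],[0,0,-0.065,0,1],[-0.01,-0.01,-0.08,0,1],[-0.03,-0.03,-0.085,0,1],[-0.06,-0.06,-0.085,0,1],[-0.09,-0.09,-0.085,0,1],[-0.12,-0.12,-0.085,0,1],[-0.15,-0.15,-0.085,0,1],[-0.168,-0.169,-0.085,0,1],[-0.175,-0.176,-0.08,0,1],[-0.175,-0.176,-0.065,0,1]]
  ]
}}

```text
clock: 31.05
position: [0.5432, -0.0968, 0.2043]
ee_rot: [0.0, 0.983, -0.185, 0.002]
contact_force: [1.0, -0.8, -2.8]
width: 0.0132
gripper_force: 34.5
```

```bash
python3 wp.py .5429,-.098,.1651,-.374
```

```text
[ 0.5432 -0.0968  0.2043] 0.01316160381391002
.5429,-.098,.1651,-.374 [0.    0.002 0.049] 0.0
```

Request:
{"name": "move_arm", "arguments": {
  "deltas": [
    [[0,0.001,0.015,0,1],[0,0.001,0.03,0,1],[0,0.001,0.039,0,1],[0,0.001,0.043,0,1],[0,0.001,0.045,0,1],[0,0.001,0.047,0,1],[0,0.001,0.047,0,1]]
  ]
}}

```text
clock: 31.75
position: [0.5425, -0.0981, 0.1663]
ee_rot: [0.0, 0.982, -0.186, 0.0]
contact_force: [-0.9, -0.4, -2.9]
width: 0.0134
gripper_force: 34.5
```

```bash
python3 wp.py .5429,-.098,.1651,-.374
```

```text
[ 0.5425 -0.0981  0.1663] 0.013363290022189458
.5429,-.098,.1651,-.374 [ 0.    -0.     0.001] -0.0
```

Request:
{"name": "move_arm", "arguments": {
  "deltas": [
    [[0,0,0.001,0,1],[0,0,0.002,0,1],[0,0,0.003,0,1],[0,0,0.0035,0,1],[0,0,0.0035,0,1]]
  ]
}}

```text
clock: 32.25
position: [0.5428, -0.0982, 0.165]
ee_rot: [0.0, 0.983, -0.186, 0.001]
contact_force: [-1.6, -1.0, 6.2]
width: 0.0134
gripper_force: 35.7
```

Contact. I'll release, rise and go to the bottle.

Request:
{"name": "move_arm", "arguments": {
  "deltas": [
    [[0,0,0.0025,0,0.6],[0,0,0.0025,0,0.3],[0,0,0.0025,0,0],[0,0,0.0025,0,-0.3],[0,0,0,0,-0.4],[0,0,-0.02,0,-0.4],[0,0,-0.06,0,-0.4],[0,0,-0.1,0,-0.7],[0,0,-0.12,0,-1]]
  ]
}}

```text
clock: 33.15
position: [0.5435, -0.0983, 0.2624]
ee_rot: [0.0, 0.983, -0.186, 0.002]
contact_force: [0.2, 0.4, 0.8]
width: 0.0843
gripper_force: 0.0
```

```bash
python3 wp.py .5335,-.2857,.26,-.133 .5335,-.2857,.0945,-.133
```

```text
[ 0.5435 -0.0983  0.2624] 0.08427843490614974
.5335,-.2857,.26,-.133 [0.074 0.223 0.003] -0.115
.5335,-.2857,.0945,-.133 [0.073 0.223 0.21 ] -0.115
```

Request:
{"name": "move_arm", "arguments": {
  "deltas": [
    [[0.01,0.03,0,-0.03,-1],[0.025,0.075,0,-0.08,-1],[0.042,0.125,0,-0.115,-1],[0.058,0.175,0,-0.115,-1],[0.069,0.208,0,-0.115,-1],[0.074,0.223,0.01,-0.115,-0.8],[0.074,0.223,0.04,-0.115,-0.6],[0.074,0.223,0.09,-0.115,-0.5],[0.074,0.223,0.135,-0.115,-0.4],[0.074,0.223,0.175,-0.115,-0.3],[0.074,0.223,0.2,-0.115,-0.2],[0.074,0.223,0.21,-0.115,-0.1]]
  ]
}}

```text
clock: 34.35
position: [0.5306, -0.2835, 0.0884]
ee_rot: [-0.002, 0.998, -0.067, -0.002]
contact_force: [0.4, 0.4, -0.3]
width: 0.0469
gripper_force: 0.0
```

Request:
{"name": "move_arm", "arguments": {
  "deltas": [
    [[0,0,0,0,0],[0,0,0,0,0.15],[0,0,0,0,0.3],[0,0,0,0,0.5],[0,0,0,0,1],[0,0,0,0,1],[0,0,0,0,1],[0,0,0,0,1]]
  ],
  "squeeze": 35
}}

```text
clock: 35.15
position: [0.533, -0.2857, 0.0929]
ee_rot: [0.0, 0.998, -0.067, 0.001]
contact_force: [-0.1, 2.9, 5.4]
width: 0.0272
gripper_force: 24.5
```

```bash
python3 wp.py .5625,.0561,.1062,-.133
```

```text
[ 0.533  -0.2857  0.0929] 0.027178074575257123
.5625,.0561,.1062,-.133 [-0.02  -0.428 -0.017] -0.0
```

Request:
{"name": "move_arm", "arguments": {
  "deltas": [
    [[0,0,-0.01,0,1],[0,0,-0.035,0,1],[0,0,-0.075,0,1],[0,0,-0.12,0,1],[0,0,-0.165,0,1],[0,0,-0.21,0,1],[0,-0.01,-0.245,0,1],[-0.002,-0.035,-0.27,0,1],[-0.004,-0.075,-0.28,0,1],[-0.006,-0.12,-0.28,0,1],[-0.008,-0.17,-0.28,0,1],[-0.01,-0.22,-0.28,0,1]]
  ]
}}

```text
clock: 36.35
position: [0.5471, -0.1091, 0.3153]
ee_rot: [0.0, 0.998, -0.067, -0.0]
contact_force: [0.9, -0.1, -2.5]
width: 0.0267
gripper_force: 46.4
```

Request:
{"name": "move_arm", "arguments": {
  "deltas": [
    [[-0.002,-0.05,0,0,1],[-0.004,-0.1,0,0,1],[-0.006,-0.145,0,0,1],[-0.008,-0.18,0.01,0,1],[-0.009,-0.2,0.04,0,1],[-0.01,-0.208,0.085,0,1],[-0.01,-0.208,0.13,0,1],[-0.01,-0.208,0.175,0,1],[-0.01,-0.208,0.21,0,1],[-0.01,-0.208,0.235,0,1],[-0.01,-0.208,0.25,0,1],[-0.01,-0.208,0.25,0,1]]
  ]
}}

```text
clock: 37.55
position: [0.5606, 0.0556, 0.1137]
ee_rot: [0.0, 0.998, -0.067, -0.002]
contact_force: [0.7, 0.3, -3.0]
width: 0.0272
gripper_force: 46.3
```

```bash
python3 wp.py .562,.0557,.1049,-.133
```

```text
[0.5606 0.0556 0.1137] 0.02717940569535259
.562,.0557,.1049,-.133 [ 0.002 -0.     0.011] -0.0
```

Request:
{"name": "move_arm", "arguments": {
  "deltas": [
    [[0.001,0,0.004,0,1],[0.002,0,0.007,0,1],[0.002,0,0.009,0,1],[0.002,0,0.01,0,1],[0.002,0,0.011,0,1],[0.002,0,0.011,0,1],[0.002,0,0.011,0,1]]
  ]
}}

```text
clock: 38.25
position: [0.5635, 0.0557, 0.1066]
ee_rot: [0.0, 0.998, -0.067, 0.0]
contact_force: [-0.4, 0.8, -2.3]
width: 0.0267
gripper_force: 46.4
```

Request:
{"name": "move_arm", "arguments": {
  "deltas": [
    [[-0.001,0,0.001,0,1],[-0.001,0,0.002,0,1],[-0.001,0,0.003,0,1],[-0.001,0,0.004,0,1],[-0.001,0,0.004,0,1]]
  ]
}}

```text
clock: 38.75
position: [0.5626, 0.0558, 0.1051]
ee_rot: [0.0, 0.998, -0.067, 0.0]
contact_force: [-3.0, 0.5, 8.9]
width: 0.0269
gripper_force: 47.6
```

Contact. Release and rise.

Request:
{"name": "move_arm", "arguments": {
  "deltas": [
    [[0,0,-0.001,0,0.3],[0,0,-0.001,0,0.15],[0,0,-0.001,0,0],[0,0,-0.001,0,-0.3],[0,0,-0.001,0,-0.5],[0,0,-0.03,0,-0.6],[0,0,-0.07,0,-0.6],[0,0,-0.12,0,-1],[0,0,-0.17,0,-1],[0,0,-0.2,0,-1],[0,0,-0.2,0,-1]]
  ]
}}

```text
clock: 39.85
position: [0.565, 0.0557, 0.2675]
ee_rot: [-0.0, 0.998, -0.067, 0.004]
contact_force: [0.6, 0.1, 0.3]
width: 0.0854
gripper_force: 0.0
```

```bash
python3 wp.py .4408,-.2919,.27,-.133
```

```text
[0.565  0.0557 0.2675] 0.0854482927201277
.4408,-.2919,.27,-.133 [-0.096  0.451 -0.004] -0.0
```

Request:
{"name": "move_arm", "arguments": {
  "deltas": [
    [[-0.006,0.03,0,0,-1],[-0.017,0.08,0,0,-1],[-0.03,0.14,0,0,-1],[-0.042,0.2,0,0,-1],[-0.055,0.26,0,0,-1],[-0.068,0.32,0,0,-1],[-0.08,0.375,0,0,-1],[-0.09,0.42,0,0,-1],[-0.095,0.445,0.01,0,-1],[-0.096,0.451,0.04,0,-1],[-0.096,0.451,0.08,0,-1],[-0.096,0.451,0.12,0,-1]]
  ]
}}

```text
clock: 41.05
position: [0.4377, -0.2917, 0.1652]
ee_rot: [-0.0, 0.998, -0.067, -0.0]
contact_force: [0.7, -0.4, -0.7]
width: 0.0852
gripper_force: 0.0
```

```bash
python3 wp.py .4408,-.2919,.071,-.133
```

```text
[ 0.4377 -0.2917  0.1652] 0.08524621776373616
.4408,-.2919,.071,-.133 [ 0.004 -0.     0.118] -0.001
```

Request:
{"name": "move_arm", "arguments": {
  "deltas": [
    [[0.003,0,0.04,0,-1],[0.003,0,0.075,0,-1],[0.003,0,0.1,0,-1],[0.003,0,0.113,0,-1],[0.003,0,0.117,0,-0.8],[0.003,0,0.117,0,-0.5],[0.003,0,0.117,0,-0.3],[0.003,0,0.117,0,0],[0.003,0,0.117,0,0.3],[0.003,0,0.117,0,1],[0.003,0,0.117,0,1],[0.003,0,0.117,0,1]]
  ],
  "squeeze": 20
}}

```text
clock: 42.25
position: [0.4412, -0.2922, 0.0744]
ee_rot: [0.0, 0.998, -0.067, 0.001]
contact_force: [-0.4, 0.4, 5.2]
width: 0.0563
gripper_force: 21.7
```

```bash
python3 wp.py .41,-.25,.165,-.133 .40,-.012,.165,-.133 .486,-.0118,.165,-.133
```

```text
[ 0.4412 -0.2922  0.0744] 0.05627077521179747
.41,-.25,.165,-.133 [-0.046 -0.047 -0.113] -0.0
.40,-.012,.165,-.133 [-0.098 -0.34  -0.114] -0.0
.486,-.0118,.165,-.133 [ 0.009 -0.355 -0.114] -0.0
```

Request:
{"name": "move_arm", "arguments": {
  "deltas": [
    [[0,0,-0.01,0,1],[-0.005,0,-0.035,0,1],[-0.02,-0.01,-0.07,0,1],[-0.04,-0.03,-0.1,0,1],[-0.055,-0.065,-0.114,0,1],[-0.065,-0.11,-0.114,0,1],[-0.075,-0.16,-0.114,0,1],[-0.085,-0.21,-0.114,0,1],[-0.092,-0.26,-0.114,0,1],[-0.095,-0.305,-0.114,0,1],[-0.085,-0.335,-0.114,0,1],[-0.06,-0.35,-0.114,0,1]]
  ]
}}

```text
clock: 43.45
position: [0.4288, -0.0056, 0.1651]
ee_rot: [-0.0, 0.998, -0.066, -0.001]
contact_force: [1.3, 0.3, -0.0]
width: 0.0562
gripper_force: 21.6
```

```bash
python3 wp.py .4865,-.0118,.0864,-.133
```

```text
[ 0.4288 -0.0056  0.1651] 0.05616852238209814
.4865,-.0118,.0864,-.133 [ 0.073 -0.002  0.098] 0.001
```

Request:
{"name": "move_arm", "arguments": {
  "deltas": [
    [[0.02,0,0,0,1],[0.04,-0.001,0,0,1],[0.06,-0.002,0.01,0,1],[0.07,-0.002,0.03,0,1],[0.073,-0.002,0.055,0,1],[0.073,-0.002,0.075,0,1],[0.073,-0.002,0.086,0,1],[0.073,-0.002,0.092,0,1],[0.073,-0.002,0.095,0,1],[0.073,-0.002,0.096,0,1],[0.073,-0.002,0.096,0,1]]
  ]
}}

```text
clock: 44.55
position: [0.4891, -0.0144, 0.0886]
ee_rot: [0.0, 0.998, -0.067, 0.001]
contact_force: [0.5, -0.1, -0.5]
width: 0.056
gripper_force: 21.6
```

```bash
python3 wp.py .4865,-.0118,.0864,-.133
```

```text
[ 0.4891 -0.0144  0.0886] 0.05601834758968847
.4865,-.0118,.0864,-.133 [-0.004 -0.003  0.003] -0.0
```

Request:
{"name": "move_arm", "arguments": {
  "deltas": [
    [[-0.003,-0.002,0,0,1],[-0.004,-0.003,0.001,0,1],[-0.004,-0.003,0.002,0,1],[-0.004,-0.003,0.003,0,1],[-0.004,-0.003,0.004,0,1],[-0.004,-0.003,0.004,0,1]]
  ]
}}

```text
clock: 45.15
position: [0.486, -0.0113, 0.0864]
ee_rot: [0.0, 0.998, -0.067, 0.0]
contact_force: [-3.1, 0.4, 10.4]
width: 0.0562
gripper_force: 22.3
```

Request:
{"name": "move_arm", "arguments": {
  "deltas": [
    [[0,0,-0.001,0,1],[0,0,-0.001,0,0.3],[0,0,-0.001,0,0],[0,0,-0.001,0,-0.5],[0,0,-0.001,0,-1],[0,0,-0.001,0,-1],[0,0,-0.03,0,-1],[0,0,-0.08,0,-1],[0,0,-0.14,0,-1],[0,0,-0.2,0,-1],[0,0,-0.26,0,-1],[0,0,-0.32,0,-1]]
  ]
}}

```text
clock: 46.35
position: [0.4854, -0.0113, 0.3427]
ee_rot: [0.0, 0.998, -0.067, 0.0]
contact_force: [1.0, 0.5, -0.7]
width: 0.0854
gripper_force: 0.0
```

Request:
{"name": "move_arm", "arguments": {
  "deltas": [
    [[0.04,0,-0.03,0,-1],[0.08,0,-0.03,0,-1],[0.117,0,-0.03,0,-1],[0.117,0,-0.03,0,-1],[0.117,0,-0.03,0,-1],[0.117,0,-0.03,0,-1]]
  ]
}}

```text
clock: 46.95
position: [0.5777, -0.0237, 0.3646]
ee_rot: [-0.0, 0.998, -0.067, -0.001]
contact_force: [-0.2, -0.7, 0.1]
width: 0.0854
gripper_force: 0.0
```

```bash
python3 - <<'E'
from h import *
c,im,s=snap('wrist','w6');print(s['position'],s['contact_force'],s['clock'])
o=cv2.resize(im[110:260,160:360,::-1],(800,600),interpolation=cv2.INTER_CUBIC);a=np.linspace(0,2*np.pi,40)
for x,y,z,r in((.4855,-.0127,.12,.029),(.4845,-.0117,.12,.029),(.5424,-.0969,.185,.007),(.5417,-.0979,.02,.038),(.5621,.0547,.02,.038),(.4855,-.0127,.02,.038),(.562,.0547,.057,.031)):
    for u in proj(c,np.c_[x+r*np.cos(a),y+r*np.sin(a),z+0*a]): cv2.circle(o,(int((u[0]-160+.5)*4),int((u[1]-110+.5)*4)),1,(0,255,255),-1)
cv2.imwrite('pics/w6c.png',o)
_,i2,_=snap('side','s6'); _,i3,_=snap('scene','c6')
cv2.imwrite('pics/f6.png',np.hstack([cv2.resize(i3[70:310,150:400,::-1],(400,384)),cv2.resize(i2[100:340,140:390,::-1],(400,384))]))
E
```

```text
[ 0.5777 -0.0237  0.3646] [-0.1507 -0.6696  0.1439] 46.95
```

View pics/w6c.png

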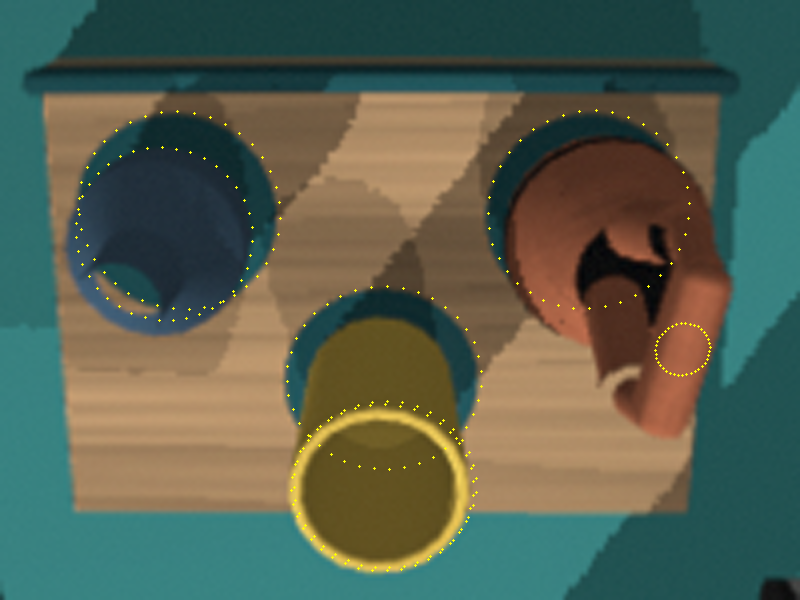

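View pics/f6.png

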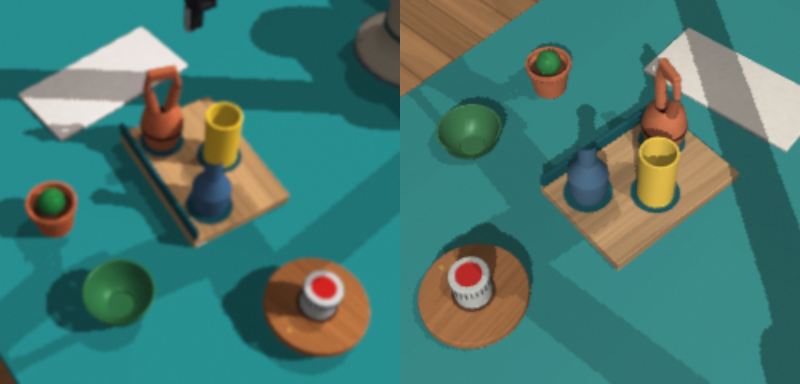

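All three pieces match the first view to within about 2 mm: cup (380,489), bridge (684,352) and bottle belly (158,240) in the crop. The tin is upright mid-turntable, and the bowl and pot are undisturbed. I'm handing in.

```bash
python3 -c "
from rig import manip
print(manip.sign_off())"
```

```text
the job is handed in; nothing more can be done
None
```

The job is done and handed in at about 47 s: the tin stands in the middle of the turntable, the vase, bottle and cup are back on their riser places to within about 2 mm by the last wrist picture, and the bowl and cactus pot were left alone.

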